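Click the key light into the stop above the key tag

ROBOT

A 7-joint arm with a two-finger parallel gripper is mounted at the origin on the work surface. World frame = base frame: x ahead of the robot, y to its left, z up, the work surface at z = 0. Lengths are in m, angles in rad, forces in N, time in s.
With the tool pointing down it reaches from about 0.425 to 0.95 m from the base axis. Payload 16.7 kg.
Tool frame: the origin (TCP) lies on the centre line of the jaws, within the pads' length; the fingertips stand 25 mm ahead of it and the grasp point (between the pads) lies 6 mm ahead of it; z points along the fingers, y is the direction in which the jaws open and shut (so a half turn about z gives the same grasp; the last joint's range is limited). The gripper opens to 94 mm and grips with 3 to 60 N. Pads are 16 mm wide; open, the fingers measure 119 mm over their backs; the gripper's body (75 mm by 177 mm) begins 78 mm behind the grasp point.
Start: joints at [1.157, 0.426, 0.074, 1.606, -0.034, 1.111, -0.067], TCP at [0.177, -0.651, 0.23] pointing down, gripper open.
Joint ranges: [-2.85, 2.85], [-0.5, 2.14], [-1.23, 1.37], [0.21, 2.46], [-1.02, 4.16], [0.16, 2.05], [-2.73, 2.73]. Speed limits (rad/s): [1.89, 1.89, 2.39, 2.39, 3.01, 3.01, 3.01].

INTERFACE

Orientations are given as a rotation vector (axis times angle).
In Python, from plant import * gives the robot as it stands.
- The arm moves only by the shell command python3 -m crank 'ROWS'. ROWS is text: rows parted by semicolons, each of 7 numbers parted by spaces: the shift along the tool's x, y, z in m, then the turn, a rotation vector about the tool's x, y, z in rad, then the opening, from -1 (shut) to 1 (fully open). A call has 1 to 20 rows; each row shifts and turns the pose as measured when the row begins, along the tool's axes as they then stand; what a row does not reach is not made up. A row lasts 1/12 s, in which the tool goes at most 41.7 mm and 7.16 degrees, less where a joint would pass 70% of its speed; a pose out of reach is approached as far as the arm can. A call is refused whole if a number of a shift passes 0.0417 or a number of a turn 0.125, either way. A call with a gripper value outside its range is refused whole. The fingers move at their own pace and stop on an object; the grip force is fixed at half the most. Time passes only in rows, so rows that do not move let the fingers close. It gives the time, the measured TCP pose, the force and the opening at its end, in the units of the state.
- observe(): the state, without advancing time (a new reading comes with each control period).
- snapshot(name): name is "scene" or "top"; returns the picture (480x640x3 uint8, blue, green, red); there is no depth.
- camera_params(name): a dict with "fx", "fy", "cx", "cy" (pixels), "R" (3x3) and "t" (3): a world point X has camera coordinates R X + t. Camera axes: x right, y down, z forward; pixel columns grow to the right and rows downward; lengths in m; the calibration is good to about 2 mm. A picture is of the moment at which its call begins. camera_params takes no time and is no camera call.
- sign_off(): hands the job in, once; it reports no verdict.
The state is a dict: "time_s": time; "joints": joint angles; "qd": joint speeds; "tau": joint torques, N m; "ee_pos": TCP position; "eef_rot": TCP orientation; "wrist_force": force on the tool from outside, world axes, zero at the start; "ft_torque": the same for the moment, N m; "grip_width": opening from 0.0 (shut) to 1.0 (fully open).
Only numpy, scipy, OpenCV 4.12 (cv2) and the standard library are available. Lean on these libraries where they do the work, as an engineer would, in place of code of your own. Each camera call takes 0.05 s, during which the arm holds its last target. There are 200 camera calls.

TASK

Slide the little spot lamp along the rail on top of the birch pegboard until its ball catch clicks into the stop above the peg where the steel key tag hangs. Finish with the lamp still held by its black grip block between the fingers and the ball sitting in that stop, so that the lock screw can be done up while you hold it. Leave the tag, the whistle and the things on the ledge where they are.

Things in the scene. Friction and masses are not known exactly. Their poses are not given: they have to be found in the camera images.
- board: Birch pegboard, fixed upright on two steel feet; 18 mm thick (its x), 380 mm wide (its y), top edge at 165 mm. Origin at ledge height under the panel's centre; x points out of the peg face, away from the robot, within 0.35 rad; y to the robot's left, z up. Four wooden pegs, 8 mm thick, 125 mm above the ledge, stick 45 mm out of the face at y = -120, -40, +40 and +120 mm.
- rail_mid (a point): Middle of the top face of the aluminium rail on the board's top edge, 179 mm above the ledge; the rail is 20 mm wide (board x), 380 mm long (board y), with black end caps to 182 mm. Its top has four cross grooves 8 mm wide, one exactly above each peg, at y = -120, -40, +40, +120 mm: the click stops of the lamp.
- lamp_slide (a joint): Place of the lamp along the rail (m): y of its centre in the board's frame, 0 in the middle, free from -0.145 to 0.145. It starts between the two middle stops. Click stops at -0.12, -0.04, 0.04, 0.12. Friction is about 0.6 N. Up to about 3 mm off a stop, the spring ball draws a released lamp to the stop's exact centre; pushing it out of a stop takes about 7 N, easing to nothing 4 mm off centre.
- lamp: The lamp, by its black upright grip block: 18 mm along the board's x, 32 mm along its y, 40 mm high. Origin: centre of the block's underside, 196 mm above the ledge, above the rail's centre line; top at 236 mm. It stands on the aluminium saddle (36 by 44 mm, top at 196 mm), which has a lock screw reaching 34 mm to the board's -x at 177 mm height. Nothing else is within 50 mm of it above 200 mm.
- lamp_head (a point): Middle of the lamp's dark round spot head, 32 mm thick, 46 mm long, leaning, up to about 225 mm above the ledge; it is carried 95 mm out to the board's +x from the rail's centre line by an 8 mm stem at 188 mm height, and moves with the lamp.
- tag: Steel key fob tag: flat plate 28 by 44 by 3 mm below a steel ring of 24 mm, hanging loose by the ring on one of the four pegs, 18 mm in front of the panel. Origin: the ring's centre, about 120 mm above the ledge, straight below its peg's click stop along the board's y.
- whistle: Lime plastic whistle, 18 by 25 by 48 mm, hanging by its steel ring (24 mm) on another of the pegs; origin at the ring's centre.
- tealight_mid (a point): Glass tealight holder, 64 mm across, 62 mm high, loose on the ledge in front of the board below one of the free pegs; the point is the centre of its underside.
- dish_mid (a point): White ceramic cat dish, 110 mm across, 34 mm high, loose on the ledge in front of the board below the other free peg; the point is the centre of its underside.
- chime: Chrome doorbell chime body, 95 by 135 by 44 mm, lying loose on the ledge to the left of the board; origin at the centre of its underside.
Not all that is in view belongs to the job. Several things have the shape of the tag; the one meant has the colours described above.

How it is judged:
By the outcome, as a careful person would: the job done as asked, in the order asked, and still so for the second after the job is handed in, while the arm keeps its last pose, push and grip.
It also fails if it takes over 35 s, if anything falls off the work surface, if the arm or the gripper's body presses on something with over 40 N, if the wrist force passes 120 N, or if a joint passes its speed limit or range.

## Working session

There is one attempt and no reset: what is moved stays moved. The work goes in short steps, Python scripts to look and compute and a shell command to move; the robot and the scene stay as the last step left them, time stands still between calls to the robot, and variables do not carry over. Pictures are saved under pics/ and viewed, about 8 in all and at most 12, crops included, and the job is handed in when it is done.

```bash
ls; mkdir -p pics; python3 - <<'E'
from plant import *
import cv2
for n in("scene","top"):
    cv2.imwrite(f"pics/{n}0.png",snapshot(n)); print(n,camera_params(n))
print(observe())
E
```

```text
pics
scene {'fx': 599.7943650249252, 'fy': 599.7943650249252, 'cx': 313.3114584757725, 'cy': 254.0376989990752, 'R': array([[ 0.27300189,  0.96196688, -0.00947091],
       [ 0.51508201, -0.15447865, -0.84310549],
       [-0.81250261,  0.2252911 , -0.5376648 ]]), 't': array([-0.23489459, -0.19219332,  1.67583184])}
top {'fx': 526.1354865954711, 'fy': 526.1354865954711, 'cx': 320.0460351057552, 'cy': 247.97412000245012, 'R': array([[-0.01568951, -0.99985948,  0.00590355],
       [-0.98075573,  0.01424005, -0.19471883],
       [ 0.1946074 , -0.00884498, -0.98084134]]), 't': array([0.10179971, 0.6315839 , 1.03303378])}
{'time_s': 0.1, 'joints': array([ 1.15653383,  0.42666434,  0.0738685 ,  1.60650555, -0.03410782,
        1.11081401, -0.06710518]), 'qd': array([ 1.20405323e-03, -2.61657510e-03,  4.53978315e-04, -2.29065980e-03,
       -4.06975121e-05,  8.07045366e-05, -1.79155321e-03]), 'tau': array([ 6.13911325e-03, -9.37467027e+01,  3.67623031e+00, -4.55046558e+01,
       -4.86094854e-02,  1.68004649e-02, -1.49701158e-06]), 'ee_pos': array([ 0.17651102, -0.65114672,  0.22986604]), 'eef_rot': array([-3.11301703e+00, -4.14445060e-01,  3.55264199e-04]), 'wrist_force': array([-0.46756788, -0.1986363 ,  0.2965304 ]), 'ft_torque': array([ 0.03635833, -0.00635512, -0.04697425]), 'grip_width': 1.00001597951794}
```

View pics/scene0.png

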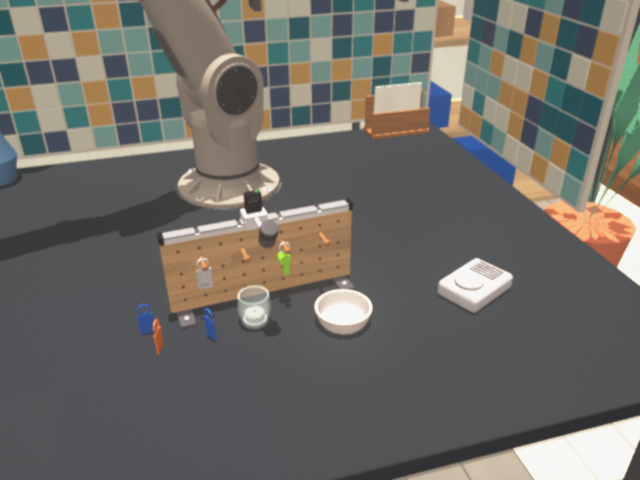

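View pics/top0.png

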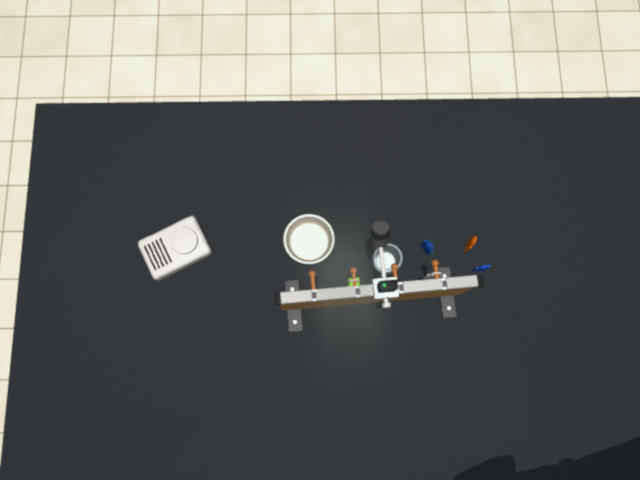

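The scene view shows a steel tag at (204,272) on the leftmost peg (y=-120) and a lime whistle at (285,260) on the +40 peg. The lamp is at about (253,203). The other tag-shaped things are blue at (146,320), blue at (210,325) and orange at (158,335), all lying on the surface. Only the one at (204,272) is steel and hanging. I'll confirm that in a crop and get the rail end points from the same crop.

```bash
python3 - <<'E'
import cv2,numpy as np
a=cv2.imread("pics/scene0.png")[185:355,125:365]; b=cv2.imread("pics/top0.png")[215:335,265:500]
a=cv2.resize(a,(780,552),interpolation=cv2.INTER_CUBIC); b=cv2.resize(b,(799,408),interpolation=cv2.INTER_CUBIC)
cv2.imwrite("pics/cs.png",a);cv2.imwrite("pics/ct.png",b)
E
```

```text
(no output)
```

View pics/cs.png

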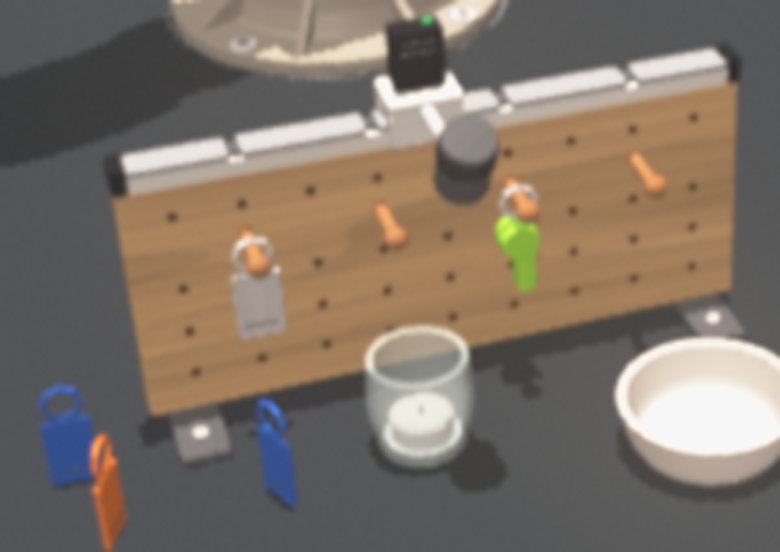

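View pics/ct.png

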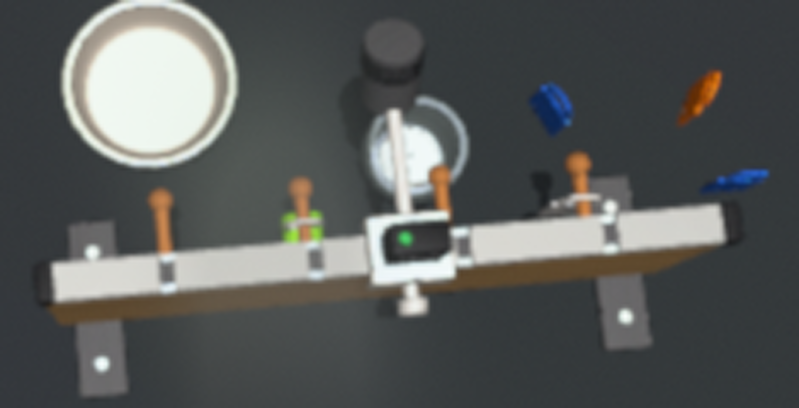

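Confirmed: the steel tag hangs on the y=-120 peg, so the target is -0.12. I read the grooves at crop pixels top (168,270), (317,258), (462,245), (610,233) and scene (632,84), (506,105), (372,130), (236,157). Next I fit the board pose.

```bash
cat > h.py <<'E'
from plant import *
import numpy as np
from scipy.optimize import least_squares
from scipy.spatial.transform import Rotation as Ro
C={n:camera_params(n) for n in("scene","top")}
def proj(n,X):
    c=C[n];p=np.atleast_2d(X)@np.array(c["R"]).T+c["t"]
    return np.c_[c["fx"]*p[:,0]/p[:,2]+c["cx"],c["fy"]*p[:,1]/p[:,2]+c["cy"]]
def board(q,P):  # q=x,y,yaw,z
    return np.atleast_2d(P)@Ro.from_euler('z',q[2]).as_matrix().T+[q[0],q[1],q[3]]
E
python3 - <<'E'
from h import *
Y=[.12,.04,-.04,-.12]
T=np.array([(168,270),(317,258),(462,245),(610,233)])/3.4+[265,215]
S=np.array([(632,84),(506,105),(372,130),(236,157)])/3.25+[125,185]
f=lambda q:np.r_[(proj("top",board(q,[(0,y,.179) for y in Y]))-T).ravel(),(proj("scene",board(q,[(.01,y,.179) for y in Y]))-S).ravel()]
r=least_squares(f,[.6,-.1,0,0]);q=r.x;print(q,r.fun.round(1))
np.save("q.npy",q)
# lamp: saddle top centre in top; saddle-top/block bottom front in scene
sa=np.array([411,248])/3.4+[265,215]; bs=np.array([405,239])/3.4+[265,215]
for P,z in((sa,.196),):
    g=lambda s:(proj("top",board(q,[(s[1],s[0],z)]))-P).ravel()
    print(least_squares(g,[0,0]).x)
o=observe();M=Ro.from_rotvec(o["eef_rot"]).as_matrix();print(M.round(3))
print("-120:",board(q,[(0,-.12,.196)]),"tool yaw",np.arctan2(M[1,0],M[0,0]))
E
```

```text
[ 5.32012542e-01 -1.36568547e-02  7.13050423e-02 -2.38233491e-04] [-0.6  0.2 -0.8 -0.1  0.1 -0.  -0.1 -0.2 -0.1 -0.2 -0.6  0.5 -0.1  0.2
 -0.7 -0.4]
[-0.00988689 -0.00112166]
[[ 0.965  0.262 -0.   ]
 [ 0.262 -0.965  0.001]
 [-0.    -0.001 -1.   ]]
-120: [[ 0.5405619  -0.13335192  0.19576177]] tool yaw 0.2647092810432624
```

The fit is consistent: ledge z≈0, yaw 0.071, lamp at y≈-0.010, which lies between the middle stops. Target world position is (0.541,-0.133). I'll lift, turn +0.193 about tool z, then travel.

```bash
python3 -m crank '0 0 -0.035 0 0 0.065 1;0 0 -0.035 0 0 0.065 1;0 0 -0.035 0 0 0.065 1;0.022 -0.033 0 0 0 0 1;0.022 -0.033 0 0 0 0 1;0.022 -0.033 0 0 0 0 1;0.022 -0.033 0 0 0 0 1;0.022 -0.033 0 0 0 0 1;0.022 -0.033 0 0 0 0 1;0.022 -0.033 0 0 0 0 1;0.022 -0.033 0 0 0 0 1;0.022 -0.033 0 0 0 0 1;0.022 -0.033 0 0 0 0 1;0.022 -0.033 0 0 0 0 1;0.022 -0.033 0 0 0 0 1;0.022 -0.033 0 0 0 0 1;0.022 -0.033 0 0 0 0 1'
cat > w.py <<'E'
from h import *
import sys
q=np.load("q.npy");o=observe();M=Ro.from_rotvec(o["eef_rot"]).as_matrix()
t=board(q,[(0,float(sys.argv[1]),float(sys.argv[2]))])[0]
# desired R: z down, x along board x
D=Ro.from_euler('z',q[2]).as_matrix()@np.diag([1,-1,-1])
b=Ro.from_euler('z',-q[2]).as_matrix()@(o["ee_pos"]-[q[0],q[1],q[3]])
print("t",round(o["time_s"],2),"board-frame TCP",b.round(4),"tool shift",(M.T@(t-o["ee_pos"])).round(4),"turn",Ro.from_matrix(M.T@D).as_rotvec().round(3),"F",(D.T@o["wrist_force"]).round(1),"w",round(o["grip_width"],3))
E
python3 w.py -0.01 0.29
```

```text
time_s: 1.52
ee_pos: [0.4604, -0.1554, 0.3359]
eef_rot: [-3.137, -0.072, 0.01]
wrist_force: [1.7, -0.7, 0.7]
grip_width: 1.001
t 1.52 board-frame TCP [-0.0815 -0.1363  0.3361] tool shift [ 0.0785 -0.1281  0.0462] turn [-0.004  0.006 -0.025] F [ 1.6  0.8 -0.7] w 1.001
```

```bash
python3 -m crank '0.02 -0.032 0.006 0 0 -0.008 1;0.02 -0.032 0.006 0 0 -0.008 1;0.02 -0.032 0.006 0 0 -0.008 1;0.018 -0.03 0.006 0 0 0 1;0 0 0 0 0 0 1;0 0 0 0 0 0 1'
python3 w.py -0.01 0.228
python3 - <<'E'
from h import *;import cv2
a=snapshot("scene");b=snapshot("top")
c=np.hstack([cv2.resize(a[130:330,140:340],(400,400),interpolation=cv2.INTER_CUBIC),cv2.resize(b[180:380,280:480],(400,400),interpolation=cv2.INTER_CUBIC)])
cv2.imwrite("pics/p1.png",c)
E
```

```text
time_s: 2.02
ee_pos: [0.5349, -0.0087, 0.3104]
eef_rot: [-3.132, -0.127, 0.009]
wrist_force: [-0.4, -1.9, -0.1]
grip_width: 1.001
t 2.02 board-frame TCP [0.0032 0.0048 0.3106] tool shift [-0.0029  0.0153  0.0826] turn [-0.007  0.005  0.01 ] F [-0.5  1.8  0.1] w 1.001
```

View pics/p1.png

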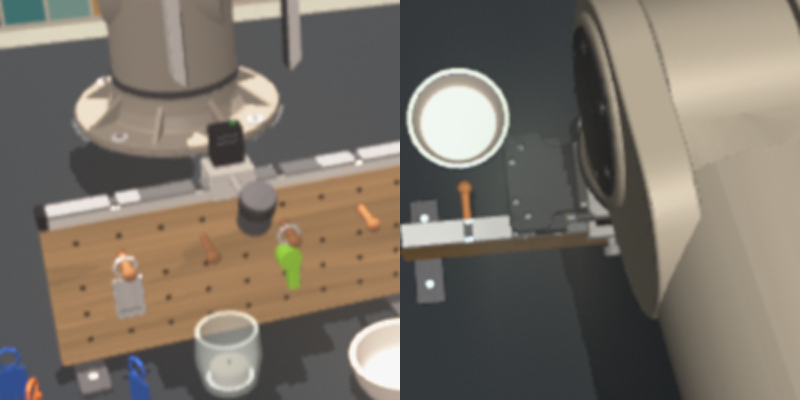

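The picture shows the open fingers at (183,40) and (290,40) above the lamp block at (225,140). They sit slightly to the right, which agrees with the 15 mm shift computed. Descending now.

```bash
python3 -m crank '-0.003 0.015 0 -0.007 0.005 0.01 1;0 0 0.02 0 0 0 1;0 0 0.025 0 0 0 1;0 0 0.02 0 0 0 1;0 0 0 0 0 0 1;0 0 0 0 0 0 1'; python3 w.py -0.01 0.228
```

```text
time_s: 2.62
ee_pos: [0.5311, -0.0379, 0.2462]
eef_rot: [3.134, 0.086, 0.007]
wrist_force: [0.0, 0.1, 0.4]
grip_width: 1.001
t 2.62 board-frame TCP [-0.0026 -0.0241  0.2464] tool shift [ 0.0023 -0.0143  0.0183] turn [ 0.006 -0.004 -0.017] F [ 0.  -0.1 -0.4] w 1.001
```

```bash
python3 -m crank '0.002 -0.007 0.006 0.003 -0.002 -0.008 1;0 -0.005 0.006 0.002 -0.002 -0.005 1;0 0 0.004 0 0 0 1;0 0 0 0 0 0 1;0 0 0 0 0 0 1'; python3 w.py -0.01 0.228
```

```text
time_s: 3.03
ee_pos: [0.5338, -0.0272, 0.2326]
eef_rot: [3.138, 0.103, 0.007]
wrist_force: [0.6, -0.9, 0.6]
grip_width: 0.998
t 3.03 board-frame TCP [ 0.0008 -0.0136  0.2329] tool shift [-0.0008 -0.0036  0.0048] turn [ 0.002 -0.005 -0.006] F [ 0.5  1.  -0.6] w 0.998
```

```bash
python3 -m crank '-0.001 -0.003 0.004 0.002 -0.004 -0.005 1;0 0 0 0 0 0 1;0 0 0 0 0 0 -1;0 0 0 0 0 0 -1;0 0 0 0 0 0 -1;0 0 0 0 0 0 -1;0 0 0 0 0 0 -1;0 0 0 0 0 0 -1;0 0 0 0 0 0 -1;0 0 0 0 0 0 -1;0 0 0 0 0 0 -1;0 0 0 0 0 0 -1'; python3 w.py -0.12 0.228
```

```text
time_s: 4.03
ee_pos: [0.533, -0.0238, 0.2293]
eef_rot: [3.139, 0.112, 0.003]
wrist_force: [-0.1, -0.6, -0.1]
grip_width: 0.33
t 4.03 board-frame TCP [ 0.0003 -0.0102  0.2296] tool shift [-0.0003  0.1098  0.0016] turn [ 0.    -0.002  0.   ] F [-0.1  0.6  0.1] w 0.33
```

The block is gripped (31 mm opening). Sliding now.

```bash
python3 -m crank '0 0.01 0 0 0 0 -1;0 0.012 0 0 0 0 -1;0 0.012 0 0 0 0 -1;0 0.012 0 0 0 0 -1;0 0.008 0 0 0 0 -1;0 0 0 0 0 0 -1;0 0 0 0 0 0 -1'; python3 w.py -0.12 0.229
```

```text
time_s: 4.62
ee_pos: [0.5372, -0.0787, 0.2293]
eef_rot: [-3.137, -0.116, -0.003]
wrist_force: [-0.4, 2.3, 0.1]
grip_width: 0.342
t 4.62 board-frame TCP [ 0.0005 -0.0653  0.2295] tool shift [-0.0006  0.0547  0.0004] turn [-0.002 -0.002  0.003] F [-0.3 -2.3 -0.1] w 0.342
```

```bash
python3 -m crank '0 0.01 0 0 0 0.002 -1;0 0.011 0 0 0 0 -1;0 0.011 0 0 0 0 -1;0 0.008 0 0 0 0 -1;0 0.004 0 0 0 0 -1;0 0 0 0 0 0 -1;0 0 0 0 0 0 -1'; python3 w.py -0.12 0.229
```

```text
time_s: 5.2
ee_pos: [0.5405, -0.1229, 0.2293]
eef_rot: [-3.136, -0.118, -0.002]
wrist_force: [-0.1, 3.1, 2.3]
grip_width: 0.34
t 5.2 board-frame TCP [ 0.0006 -0.1095  0.2296] tool shift [-0.0007  0.0105  0.0005] turn [-0.003 -0.002  0.004] F [ 0.1 -3.1 -2.3] w 0.34
```

```bash
for i in 1; do :; done; python3 -m crank '0 0.003 0 0 0 0 -1;0 0.003 0 0 0 0 -1;0 0 0 0 0 0 -1;0 0 0 0 0 0 -1'; python3 w.py -0.12 0.229;  python3 -m crank '0 0.001 0 0 0 0 -1;0 0 0 0 0 0 -1;0 0 0 0 0 0 -1'; python3 w.py -0.12 0.229
```

```text
time_s: 5.53
ee_pos: [0.5409, -0.129, 0.2293]
eef_rot: [-3.137, -0.119, -0.002]
wrist_force: [-0.1, 0.3, 1.1]
grip_width: 0.337
t 5.53 board-frame TCP [ 0.0007 -0.1157  0.2296] tool shift [-0.0007  0.0043  0.0006] turn [-0.002 -0.002  0.004] F [-0.1 -0.3 -1.1] w 0.337
time_s: 5.78
ee_pos: [0.541, -0.1307, 0.2293]
eef_rot: [-3.138, -0.118, -0.003]
wrist_force: [1.7, -1.7, -0.4]
grip_width: 0.342
t 5.78 board-frame TCP [ 0.0007 -0.1174  0.2295] tool shift [-0.0007  0.0026  0.0005] turn [-0.002 -0.002  0.004] F [1.6 1.8 0.4] w 0.342
```

Force now pulls forward (+1.8 N along the travel), so the ball is entering the stop. I'll creep through the centre in steps and watch for the force to drop to zero and change sign.

```bash
python3 -m crank '0 0.001 0 0 0 0 -1;0 0 0 0 0 0 -1;0 0 0 0 0 0 -1'; python3 w.py -0.12 0.229;  python3 -m crank '0 0.001 0 0 0 0 -1;0 0 0 0 0 0 -1;0 0 0 0 0 0 -1'; python3 w.py -0.12 0.229; python3 -m crank '0 0 0 0 0 0 -1;0 0 0 0 0 0 -1;0 0 0 0 0 0 -1;0 0 0 0 0 0 -1;0 0 0 0 0 0 -1;0 0 0 0 0 0 -1'; python3 w.py -0.12 0.229
```

```text
time_s: 6.03
ee_pos: [0.5412, -0.1322, 0.2293]
eef_rot: [-3.138, -0.118, -0.003]
wrist_force: [0.4, -2.4, 1.0]
grip_width: 0.344
t 6.03 board-frame TCP [ 0.0007 -0.1189  0.2296] tool shift [-0.0007  0.0011  0.0006] turn [-0.001 -0.002  0.004] F [ 0.3  2.4 -1. ] w 0.344
time_s: 6.28
ee_pos: [0.5412, -0.1327, 0.2293]
eef_rot: [-3.137, -0.118, -0.003]
wrist_force: [-0.6, -2.0, 0.2]
grip_width: 0.337
t 6.28 board-frame TCP [ 0.0007 -0.1194  0.2296] tool shift [-0.0007  0.0006  0.0006] turn [-0.002 -0.002  0.004] F [-0.7  2.  -0.2] w 0.337
time_s: 6.78
ee_pos: [0.5412, -0.1327, 0.2293]
eef_rot: [-3.138, -0.118, -0.003]
wrist_force: [-0.0, -1.3, -0.5]
grip_width: 0.339
t 6.78 board-frame TCP [ 0.0007 -0.1194  0.2296] tool shift [-0.0007  0.0006  0.0005] turn [-0.002 -0.002  0.004] F [-0.1  1.2  0.5] w 0.339
```

```bash
cat > avg.py <<'E'
from h import *
q=np.load("q.npy");F=[];B=[]
R=Ro.from_euler('z',-q[2]).as_matrix()
for i in range(12):
    snapshot("top");o=observe();F.append(R@o["wrist_force"]);B.append(R@(o["ee_pos"]-[q[0],q[1],q[3]]))
print("board F",np.mean(F,0).round(2),"+-",(np.std(F,0)/12**.5).round(2),"pos",np.mean(B,0).round(5),o["time_s"])
E
python3 avg.py; python3 -m crank '0 0.001 0 0 0 0 -1;0 0 0 0 0 0 -1;0 0 0 0 0 0 -1'; python3 avg.py;python3 -m crank '0 0.001 0 0 0 0 -1;0 0 0 0 0 0 -1;0 0 0 0 0 0 -1'; python3 avg.py
```

```text
board F [ 0.22 -1.4   0.21] +- [0.11 0.08 0.1 ] pos [ 0.00067 -0.11938  0.22956] 7.3833
time_s: 7.63
ee_pos: [0.5412, -0.1329, 0.2293]
eef_rot: [-3.137, -0.119, -0.002]
wrist_force: [-0.9, 0.4, -0.3]
grip_width: 0.341
board F [0.05 0.81 0.62] +- [0.16 0.15 0.14] pos [ 0.00068 -0.1196   0.22956] 8.2333
time_s: 8.48
ee_pos: [0.5412, -0.1332, 0.2293]
eef_rot: [-3.136, -0.12, -0.002]
wrist_force: [-0.1, 1.8, 1.4]
grip_width: 0.336
board F [-0.8   3.03  0.93] +- [0.14 0.15 0.12] pos [ 0.00069 -0.11991  0.22956] 9.0833
```

The force crosses zero at my -0.1195, so the stop's centre is there. I'm now about 0.3 mm past it, so I'll ease back and take a last look.

```bash
python3 -m crank '0 -0.001 0 0 0 0 -1;0 0 0 0 0 0 -1;0 0 0 0 0 0 -1'; python3 avg.py; python3 - <<'E'
from h import *;import cv2
a=snapshot("scene")[140:355,125:365]
cv2.imwrite("pics/p2.png",cv2.resize(a,(670,600),interpolation=cv2.INTER_CUBIC))
E
```

```text
time_s: 9.33
ee_pos: [0.5412, -0.133, 0.2293]
eef_rot: [-3.137, -0.119, -0.002]
wrist_force: [-0.2, 1.6, 2.1]
grip_width: 0.339
board F [-0.53  1.11  0.69] +- [0.12 0.07 0.09] pos [ 0.00068 -0.11965  0.22956] 9.9333
```

View pics/p2.png

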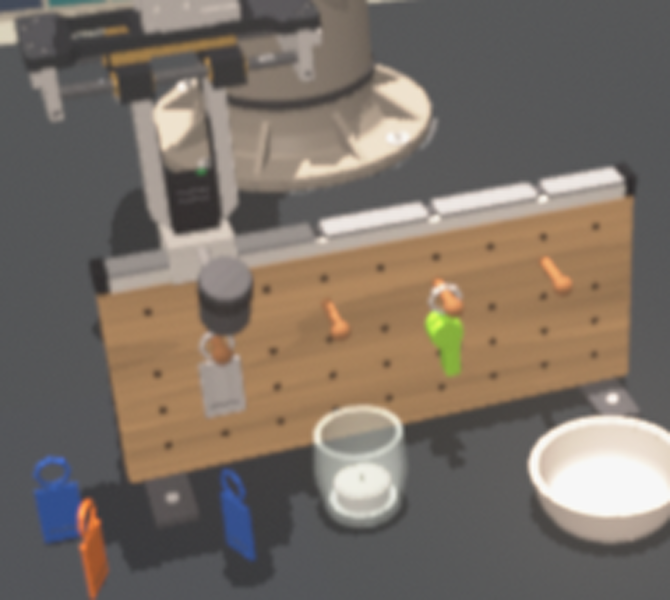

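The picture shows the block at (193,200) held between both fingers. The saddle sits over the first groove, straight above the steel tag at (222,375). The whistle, tealight and dish haven't moved. Residual force is 1.1 N, close to friction level, so I'm handing in.

```bash
python3 -c "
from plant import *
print(sign_off())"
```

```text
the job is handed in; nothing more can be done
None
```

I slid the lamp from about y = -0.010, through the -0.04 stop, to the stop at y = -0.12 above the steel key tag. I handed it in with the grip block still held between the fingers, about 10 s into the 35 s allowed.

- **Position:** as I crept in, the force along the rail pulled forward, then changed sign at about -0.1195 in my fitted frame. That is the stop's centre to within roughly half a millimetre of fit error. The lamp was at -0.1197 at hand-in.
- **Remaining force:** about 1.1 N was left along the rail, a little above the stated friction of 0.6 N. The lamp may therefore sit 0.1–0.2 mm past dead centre, well inside the range where the ball draws it to the centre.
- **Grip:** the opening read about 32 mm, which matches the block's width.
- **Surroundings:** the last picture showed the lamp directly above the tag, and the tag, whistle, tealight and dish looked unmoved. The chime was outside that crop, and the arm never went near it.

No check failed. The first descent overshot sideways by 14 mm; I corrected it before gripping and nothing was touched.

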